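# Load a glass lamp shade into its carrying tote and hold the tote up level

## Robot

A 6-joint arm with a two-finger parallel gripper is mounted at the origin on the work surface. World frame = base frame: x ahead of the robot, y to its left, z up, the work surface at z = 0. Lengths are in m, angles in degrees, forces in N, time in s.
With the tool pointing down it reaches from about 0.25 to 0.725 m from the base axis. Payload 9.7 kg.
Tool frame: the origin (TCP) lies midway between the tips of the shut fingers; the grasp point (between the pads) lies 19 mm behind it; z points along the fingers, y is the direction in which the jaws open and shut (so a half turn about z gives the same grasp; the last joint's range is limited). The gripper opens to 85 mm and grips with 20 to 120 N. Pads are 22 mm wide; open, the fingers measure 114 mm over their backs; the gripper's body (76 mm by 85 mm) begins 54 mm behind the grasp point. The pads swing forward as they close: fully open they stand 13 mm farther back than shut.
Start: joints at [-63.312, 4.979, 10.078, 95.1, 0, 90], TCP at [0.247, -0.491, 0.231] pointing down, gripper open.
Joint ranges: [-179.16, 179.16], [-48.56, 103.87], [-65.8, 70.77], [-126.05, 130.52], [-82.76, 87.17], [-180, 180]. Speed limits (degrees/s): [127.2, 127.2, 147.25, 180, 180, 180].

## Interface

Orientations are given as [roll, pitch, yaw] about the fixed x, y, z axes, in that order (R = Rz(yaw) Ry(pitch) Rx(roll)).
In Python, from workcell import bot, camera, recognise gives the robot as it stands. The module is installed in compiled form; this text tells all that it offers.
- The arm moves only by the tool apply_moves, never from a script. Its argument "targets" is one flat list of numbers, 7 for each row, row after row: the shift along the world's x, y, z in units of 30 mm (1.0 is 30 mm), then the turn, a rotation vector about the world's x, y, z in units of 6 degrees (1.0 is 6 degrees), then the opening, from 0 (shut) to 1 (fully open). A call has 1 to 5 rows; each row is the pose to reach, as a shift and turn from the pose commanded when the call began; what a row does not reach only later rows make up. A row lasts 1/10 s, in which the tool goes at most 50 mm and 8.59 degrees, less where a joint would pass 70% of its speed; a pose out of reach is approached as far as the arm can. A call with a gripper value outside its range is refused whole. The fingers move at their own pace and stop on an object; "newtons" is the grip in N (left out, the last holds). Time passes only in rows, so rows that repeat a pose let the fingers close. It gives the time, the measured TCP pose, the force and the opening at its end, in the units of the state.
- bot.get_obs(): the state, without advancing time (a new reading comes with each control period).
- camera(name): name is "scene" or "top" or "wrist"; returns a dict with "img" (480x640x3 uint8, red, green, blue), "intrinsics" (3x3 intrinsics, pixels), "k1" (the pictures are not rectified: a ray, as slopes to the right and down, at radius r is drawn at 1 + k1 r^2 times it, then the intrinsics apply), "origin" and "rotation" of the camera in the world. Camera axes: x right, y up, looking along -z (the intrinsics and any distortion apply to the point x, -y, -z); pixel columns grow to the right and rows downward; lengths in m; the calibration is good to about 2 mm. A picture is of the moment at which its call begins. There is no depth.
- bot.job_done(): hands the job in, once; it reports no verdict.
Trained networks look in the newest picture that a camera, given by its name, has taken for a name from the list of things; names that differ only in an ending like _2 or _b are one class to them, and where a whole thing is asked for, a point or a joint stands for the part that bears it (a point fixed in the world has none). Each returns a list of dicts, best first, with "conf" (0 to 1); they miss things now and then, are a little off and sometimes report something else, mostly with a low value. They report only what shows in the picture. A call takes as long as a camera call. They do not tell look-alikes from the thing itself.
- recognise(query, camera): "box" ([left, top, right, bottom] in pixels, round what is visible of it).
The state is a dict: "time": time; "q": joint angles; "qd": joint speeds; "joint_efforts": joint torques, N m; "ee_pos": TCP position; "tcp_rot": TCP orientation; "wrist_force": force on the tool from outside, world axes, zero at the start; "torque": the same for the moment, N m; "opening": finger opening in m.
Only numpy, scipy, OpenCV 4.12 (cv2) and the standard library are available. Lean on these libraries where they do the work, as an engineer would, in place of code of your own. Each camera call takes 0.05 s, during which the arm holds its last target.

## Task

The amber glass shade is going out to a client with the smoke-grey one: pick it up from where it stands, lay it gently on its side across the two saddles of the empty cradle in the plywood tote (either end first), and let go of it. Then take the tote by its handle, lift it straight up about 10 cm clear of the table without tipping it, and finish while still holding it there, steady and level, with both shades lying in their cradles. It is glass, so do not let the shade drop, and leave the green shade and the other things on the table where they are.

Things in the scene. Friction and masses are not known exactly. Their poses are not given: they have to be found in the camera images.
- amber_center (a point): Centre (half-way up, on its axis) of the amber-orange glass shade, a smooth upright cylinder 56 mm in diameter, 122 mm tall, about 0.16 kg. Its z axis points from the foot (61 mm below this point, on the bare table) to the brass fitter on top, a cup 40 mm wide, 16 mm high with its nipple. The full 56 mm diameter runs from 51 mm below this point to 38 mm above it.
- green_center (a point): Centre of the dark green glass shade, same size and shape as the amber one; it stands on the table too (the two may change places) and stays there.
- smoke_center (a point): Centre of the smoke-grey (nearly black) glass shade, same size and shape, about 0.16 kg; it already lies on its side in the other cradle of the tote, its z axis along the tote's y.
- tote: Pale plywood carrying tote, about 0.4 kg empty, loose on the table; origin at the centre of its underside, z up, turned up to 0.3 rad from the world axes. Tray 250 mm (x) by 190 mm (y) with a rim 22 mm high; an upright panel 15 mm thick along its y at x = 0 carries the handle. A cradle lies along y on each side: the -x one (nearer the robot) is empty, the +x one holds the smoke-grey shade.
- tote_handle (a point): Middle of the tote's handle, on the tote's centre line 134 mm above its underside: a straight wooden rail along tote y, 15 mm thick (tote x), 170 mm long, 28 mm tall (from 120 to 148 mm above the underside), with a hand slot 40 mm high and 114 mm long below it.
- cradle_empty (a point): Where the amber shade's centre comes to rest: tote (-75, 0, 48) mm. The cradle is two felt-lined 90 degree V saddles, each 13 mm wide, 24 mm either side of the middle along tote y, rising to 33 mm above the tote's underside and reaching 28 mm either side of the cradle's axis. A shade in it lies along tote y, its underside 20 mm above the tote's. Axes as the tote's.
- pencils: Bundle of pencils standing upright, 40 mm across, 165 mm tall, origin at its foot; stays.
- scissors: Scissors with black handles lying on the table, about 200 mm long, 9 mm high; they stay.
- fandeck: Fan of colour swatch cards lying on the table, about 200 mm long, 100 mm wide, 17 mm high; it stays.
Not all that is in view belongs to the job. What is shaped like the part that bears amber_center but purple is not meant.

How it is judged (in metres and radians):
On the way, in this order (a step that is already met when the one before it is completed fails the run):
1. the amber shade lies on its side in the empty cradle, let go, while the tote stands on the table (x of amber_center in the frame of tote between -0.083 and -0.067 m and y of amber_center in the frame of tote between -0.025 and 0.025 m and z of amber_center in the frame of tote between 0.042 and 0.055 m and angle between the z axis of each of amber_center, smoke_center and the y axis of tote, either way round below 0.12 rad and x of smoke_center in the frame of tote between 0.067 and 0.083 m and y of smoke_center in the frame of tote between -0.025 and 0.025 m and z of smoke_center in the frame of tote between 0.042 and 0.055 m and contact force between the fingers and amber below 0.05 N and height (world z) of tote below 0.01 m and linear speed of amber below 0.03 m/s), for 0.2 s.
2. the tote, held by its handle, is well clear of the table and level with both shades in it (height (world z) of tote between 0.06 and 0.16 m and angle between tote's own z axis and vertical below 0.12 rad and distance of tote from where it was at the start of the episode below 0.2 m and x of amber_center in the frame of tote between -0.083 and -0.067 m and y of amber_center in the frame of tote between -0.025 and 0.025 m and z of amber_center in the frame of tote between 0.042 and 0.055 m and angle between the z axis of each of amber_center, smoke_center and the y axis of tote, either way round below 0.12 rad and x of smoke_center in the frame of tote between 0.067 and 0.083 m and y of smoke_center in the frame of tote between -0.025 and 0.025 m and z of smoke_center in the frame of tote between 0.042 and 0.055 m and contact force between the fingers and tote above 4 N and distance between the grasp point and tote_handle below 0.09 m and contact force between the fingers and amber below 0.05 N and contact force between the fingers and smoke below 0.05 N and linear speed of tote below 0.03 m/s and angular speed of tote below 0.2 rad/s), for 0.5 s.
At the end, for the whole second after the job is handed in: Fingers hold the tote within 90 mm of its handle's middle, underside 60-160 mm above the table and under 200 mm from its start, level within 0.12 rad, at rest; both shades lie free in their cradles: within 8 mm sideways, 25 mm lengthways, 42-55 mm above its underside, aligned to 0.12 rad (all of step 2); the arm keeps its last pose, push and grip.
It fails at once if the amber shade is dropped (free of the fingers and faster than 0.7 m/s) (linear speed of amber above 0.7 m/s and contact force between the fingers and amber below 0.02 N).
It fails at once if the tote is tipped by more than 0.25 rad (angle between tote's own z axis and vertical above 0.25 rad).
It fails at once if the green shade, pencils, scissors or swatch fan are moved by more than 30 mm (distance of any of green_center, pencils, scissors, fandeck from where it was at the start of the episode above 0.03 m).
It fails at once if the green shade is knocked over (angle between green_center's own z axis and vertical above 0.5 rad).
It also fails if it takes over 51 s, if anything falls off the work surface, if the arm or the gripper's body presses on something with over 40 N, if the wrist force passes 120 N, or if a joint passes its speed limit or range.

## Working session

There is one attempt and no reset: what is moved stays moved. The work goes in short steps, Python scripts to look and compute and a tool call to move; the robot and the scene stay as the last step left them, time stands still between calls to the robot, and variables do not carry over. Pictures are saved under pics/ and viewed, and the job is handed in when it is done.

Besides the shell and the picture viewer there is one more tool, called after "Call:" as name(argument=value, ...) on one line, values as JSON. apply_moves: Moves the arm, as the interface text tells. Its arguments: {"type":"object","properties":{"targets":{"type":"array"},"newtons":{"type":"number"}},"required":["targets"]}

```bash
mkdir -p pics; cat > h.py <<'E'
import numpy as np, cv2
from workcell import bot, camera, recognise
def save(n,c,box=None,s=1):
    im=c["img"][:,:,::-1]
    if box: l,t,r,b=box; im=im[t:b,l:r]
    if s!=1: im=cv2.resize(im,None,fx=s,fy=s,interpolation=cv2.INTER_CUBIC)
    cv2.imwrite("pics/"+n,im)
def ray(c,uv):
    K=np.array(c["intrinsics"]); d=(np.array(uv,float)-K[:2,2])/[K[0,0],K[1,1]]
    r=np.linalg.norm(d); x=r
    for _ in range(30): x=r/(1+c["k1"]*x*x)
    if r>0: d=d*x/r
    v=np.array(c["rotation"])@np.array([d[0],-d[1],-1.]); return np.array(c["origin"]),v
def atz(c,uv,z):
    o,v=ray(c,uv); return o+v*(z-o[2])/v[2]
def proj(c,p):
    K=np.array(c["intrinsics"]); q=np.array(c["rotation"]).T@(np.array(p,float)-c["origin"])
    d=np.array([q[0],-q[1]])/-q[2]; d=d*(1+c["k1"]*(d@d)); return d*[K[0,0],K[1,1]]+K[:2,2]
E
python3 - <<'E'
from h import *
for n in ["scene","top","wrist"]:
    c=camera(n); save(n+"0.png",c); print(n,np.round(c["origin"],3),np.round(c["rotation"],3).tolist(),c["k1"],np.array(c["intrinsics"]).tolist())
    if n!="wrist":
        for q in ["amber_center","green_center","smoke_center","tote","tote_handle","cradle_empty","pencils","scissors","fandeck"]:
            print(q,[(np.round(r["box"]).tolist(),round(r["conf"],2)) for r in recognise(q,n)][:4])
o=bot.get_obs();print({k:np.round(v,3).tolist() for k,v in o.items()})
E
```

```text
scene [ 1.123 -0.38   0.785] [47.8, 0.691, 47.247] 0.027559822885776495 [[538.2703048916138, 0.0, 313.5605667137606], [0.0, 538.2703048916138, 228.11118624450975], [0.0, 0.0, 1.0]]
amber_center [([245.0, 155.0, 272.0, 210.0], 0.8), ([211.0, 173.0, 245.0, 231.0], 0.7), ([298.0, 225.0, 329.0, 278.0], 0.68), ([264.0, 186.0, 291.0, 240.0], 0.65)]
green_center [([360.0, 203.0, 393.0, 264.0], 0.86), ([142.0, 353.0, 220.0, 415.0], 0.58)]
smoke_center [([141.0, 350.0, 220.0, 414.0], 0.94)]
tote [([82.0, 281.0, 253.0, 459.0], 0.75)]
tote_handle [([81.0, 287.0, 248.0, 455.0], 0.74)]
cradle_empty [([77.0, 283.0, 252.0, 453.0], 0.88)]
pencils [([368.0, 267.0, 398.0, 346.0], 0.66)]
scissors [([264.0, 361.0, 349.0, 475.0], 0.74)]
fandeck [([80.0, 281.0, 254.0, 455.0], 0.69)]
top [0.403 0.139 1.148] [8.651, -0.672, -89.825] -0.16343571872874807 [[538.8074712116245, 0.0, 318.0730303804249], [0.0, 538.8074712116245, 240.61531527430128], [0.0, 0.0, 1.0]]
amber_center [([310.0, 225.0, 336.0, 258.0], 0.95), ([326.0, 339.0, 357.0, 371.0], 0.8), ([302.0, 290.0, 327.0, 316.0], 0.78), ([282.0, 340.0, 310.0,
[... 285 characters left out ...]
125.0, 349.0, 159.0], 0.76)]
scissors [([407.0, 111.0, 450.0, 196.0], 0.62), ([327.0, 124.0, 349.0, 161.0], 0.25)]
fandeck [([131.0, 190.0, 228.0, 267.0], 0.83)]
wrist [ 0.312 -0.459  0.374] [-16.318, -0.056, -63.316] 0.007426292273790866 [[379.25640873985725, 0.0, 319.11869064419454], [0.0, 379.25640873985725, 236.24378861654503], [0.0, 0.0, 1.0]]
{'time': 1.05, 'q': [-63.312, 4.978, 10.078, 95.098, 0.001, 90.001], 'qd': [-0.052, -0.019, -0.033, 0.092, -0.035, -0.012], 'joint_efforts': [-0.002, -52.012, 46.486, 0.002, -0.0, -0.0], 'ee_pos': [0.247, -0.491, 0.231], 'tcp_rot': [179.998, -0.001, 26.688], 'wrist_force': [-0.527, -0.081, 0.179], 'torque': [0.059, 0.029, 0.021], 'opening': 0.086}
```

```bash
python3 - <<'E'
s=open('h.py').read()
s=s.replace('''def save''','''from scipy.spatial.transform import Rotation as Ro
def RM(c): return Ro.from_euler("xyz",c["rotation"],degrees=True).as_matrix()
def save''',1).replace('np.array(c["rotation"])','RM(c)')
open('h.py','w').write(s)
E
python3 - <<'E'
import cv2
for n in ["scene","top"]:
    pass
E
```

```text
(no output)
```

View pics/scene0.png

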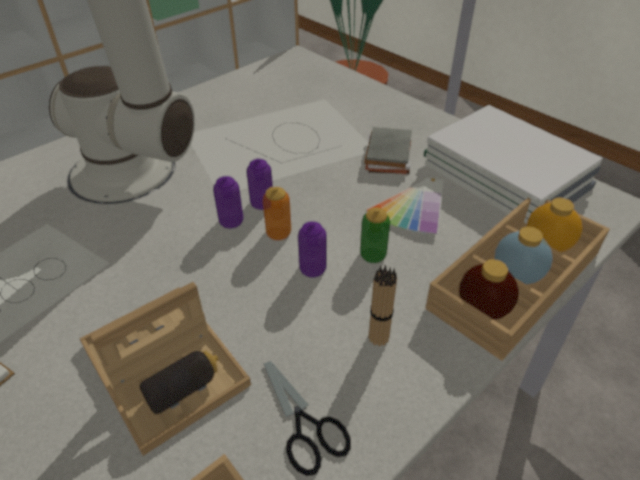

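View pics/top0.png

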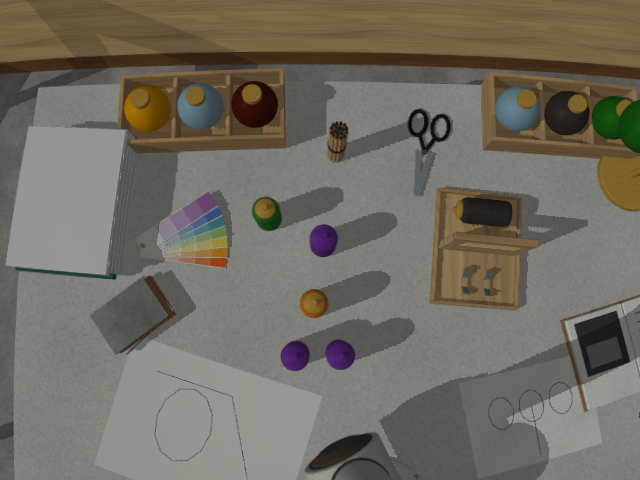

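View pics/wrist0.png

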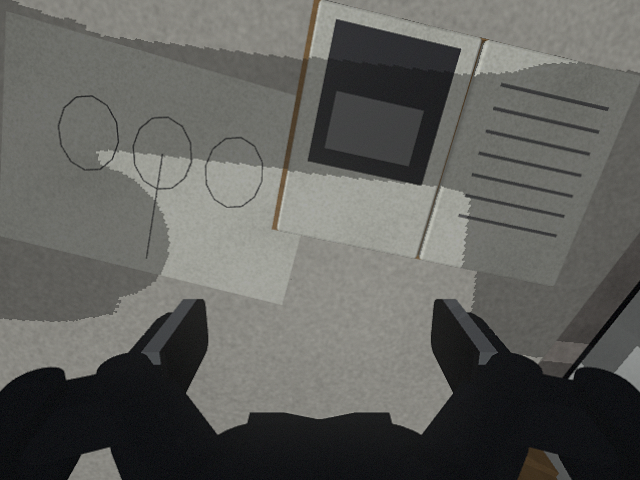

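```bash
python3 - <<'E'
from h import *
import pickle
cs={n:camera(n) for n in ["scene","top"]}
pickle.dump(cs,open("c0.pkl","wb"))
save("tote_s.png",cs["scene"],(70,270,270,470),3.5//1 and 3)
save("tote_t.png",cs["top"],(420,170,560,320),4)
save("amb.png",cs["scene"],(200,140,410,290),3)
for n,box in [("scene",(240,170,310,250)),("top",(290,275,345,325))]:
    im=cs[n]["img"];hsv=cv2.cvtColor(im,cv2.COLOR_RGB2HSV)
    m=((hsv[...,0]>8)&(hsv[...,0]<26)&(hsv[...,1]>130)).astype(np.uint8)
    l,t,r,b=box; z=np.zeros_like(m);z[t:b,l:r]=m[t:b,l:r]
    k=cv2.connectedComponentsWithStats(z); i=1+np.argmax(k[2][1:,4]); print(n,k[2][i],k[3][i])
E
```

```text
scene [ 264  188   27   52 1122] [277.19964349 213.67468806]
top [300 289  28  29 629] [313.51351351 303.10651828]
```

View pics/tote_s.png

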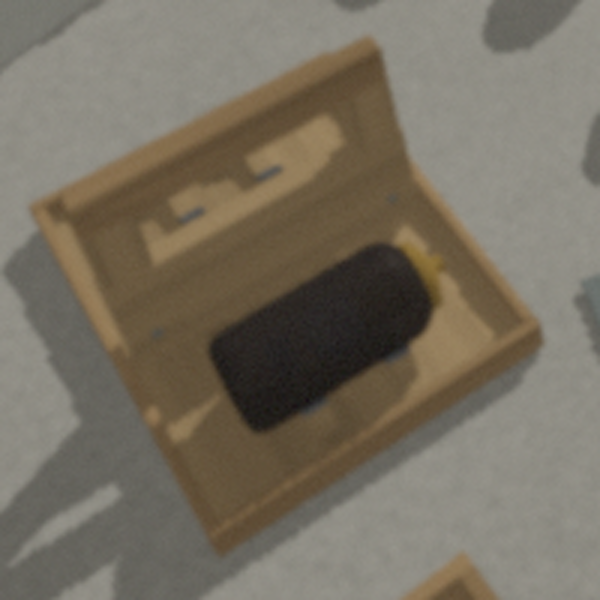

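View pics/tote_t.png

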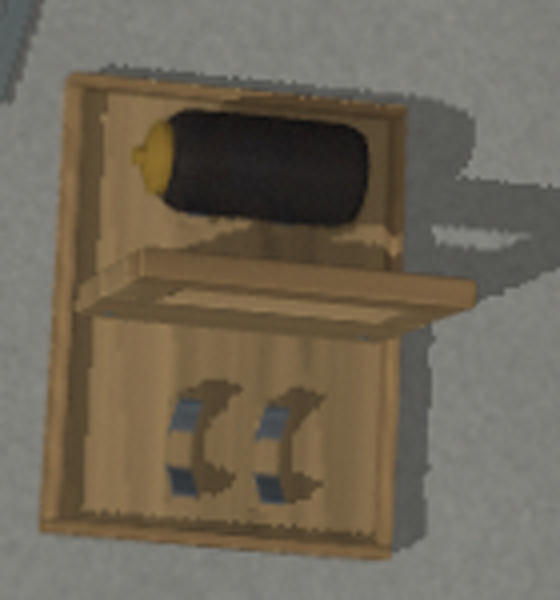

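View pics/amb.png

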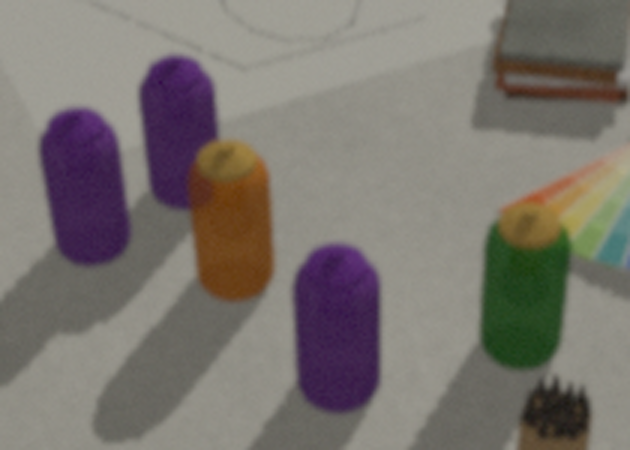

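```bash
python3 - <<'E'
from h import *
import pickle
from scipy.optimize import least_squares
cs=pickle.load(open("c0.pkl","rb"))
S,T=cs["scene"],cs["top"]
def bb(c,xy):
    a=np.linspace(0,2*np.pi,60)
    P=[(xy[0]+r*np.cos(t),xy[1]+r*np.sin(t),z) for t in a for r,z in [(.024,0.),(.028,.01),(.028,.099),(.02,.108),(.02,.117)]]
    q=np.array([proj(c,p) for p in P]); return np.r_[q.min(0),q.max(0)]
oS=np.array([263.5,187.5,290.5,239.5]);oT=np.array([299.5,288.5,327.5,317.5])
r=least_squares(lambda x:np.r_[bb(S,x)-oS,bb(T,x)-oT],[.35,.14]); print("amber",r.x,r.fun.round(1))
for c,o in [(S,oS),(T,oT)]:
    r=least_squares(lambda x:bb(c,x)-o,[.35,.14]); print(r.x,r.fun.round(1))
for b,c in [((360,203,393,264),S),((251,201,282,232),T)]:
    r=least_squares(lambda x:bb(c,x)-np.array(b),[.35,.14]); print("green",r.x,r.fun.round(1))
for b in [(326,339,357,371),(310,225,336,258),(282,340,310,368)]:
    r=least_squares(lambda x:bb(T,x)-np.array(b),[.35,.14]); print("purple",r.x,r.fun.round(1))
f=lambda l,o,k:[(x/k+o[0],y/k+o[1]) for x,y in l]
tt=f([(67,75),(407,100),(40,532),(390,558)],(420,170),4)
for p in tt: print(atz(T,p,.022))
ht=f([(142,250),(475,280)],(420,170),4)
for p in ht: print("h",atz(T,p,.148))
hs=f([(35,207),(375,38)],(70,270),3); 
rs=f([(218,535),(540,325)],(70,270),3)
for p in hs: print("hs",atz(S,p,.148))
for p in rs: print("rs",atz(S,p,.022))
tl=np.array([[.125,.095,.022],[.125,-.095,.022],[-.125,.095,.022],[-.125,-.095,.022]])
def M(x,P): 
    P=np.array(P);c,s=np.cos(x[2]),np.sin(x[2]); return np.c_[x[0]+c*P[:,0]-s*P[:,1],x[1]+s*P[:,0]+c*P[:,1],P[:,2]]
def res(x):
    e=[proj(T,p)-q for p,q in zip(M(x,tl),tt)]
    e+=[proj(T,p)-q for p,q in zip(M(x,[[.0075,.085,.148],[.0075,-.085,.148]]),ht)]
    e+=[proj(S,p)-q for p,q in zip(M(x,[[.125,-.095,.022],[.125,.095,.022]]),rs)]
    return np.ravel(e)
r=least_squares(res,[.45,-.15,0]);print("tote",r.x,r.fun.round(1).reshape(-1,2).tolist()); x=r.x
print("cradle",M(x,[[-.075,0,.048]]),"handle",M(x,[[0,0,.134]]),np.degrees(x[2]))
for b,z in [((327,125,349,159),.0)]: print("pencil", atz(T,((338),150),.1))
for p in [(418,120),(445,128),(420,195)]: print("sc",atz(T,p,0))
E
```

```text
amber [0.44161872 0.13515069] [-1.2 -3.3  1.2  1.3 -0.1 -0.6  0.8 -0.3]
[0.44385762 0.13340411] [-1.2 -2.5  1.2  2.2]
[0.44074405 0.13581088] [-0.4 -0.1  0.4  0.1]
green [0.62633039 0.23613709] [ 0.9  1.3 -0.8 -1.2]
green [0.61807123 0.23244916] [ 0.2 -1.9 -0.2  2. ]
purple [0.33895571 0.08031739] [ 0.4  0.7 -0.3 -0.6]
purple [0.56648111 0.11760518] [-1.2 -0.2  1.2  0.2]
purple [0.34092207 0.16911086] [-0.6 -1.4  0.6  1.3]
[ 0.68973021 -0.13108252  0.022     ]
[ 0.67863561 -0.32337552  0.022     ]
[ 0.44296059 -0.10928255  0.022     ]
[ 0.42752898 -0.30056205  0.022     ]
h [ 0.57225267 -0.13442476  0.148     ]
h [ 0.55860148 -0.30119535  0.148     ]
hs [ 0.54704162 -0.31208719  0.148     ]
hs [ 0.5673952  -0.13337316  0.148     ]
rs [ 0.67798508 -0.31934653  0.022     ]
rs [ 0.69354048 -0.13530374  0.022     ]
tote [ 0.55964192 -0.21649053 -0.08172432] [[0.4, -1.0], [-0.8, 0.9], [1.1, 0.1], [0.2, 0.1], [-1.1, -0.9], [0.3, -0.8], [-1.8, 0.2], [1.0, -1.8]]
cradle [[ 0.48489224 -0.21036803  0.048     ]] handle [[ 0.55964192 -0.21649053  0.134     ]] -4.68245878785124
pencil [0.7489522  0.08743233 0.1       ]
sc [ 0.85592311 -0.09982752  0.        ]
sc [ 0.83809237 -0.16145631  0.        ]
sc [ 0.68065424 -0.09822481  0.        ]
```

```bash
cat >> h.py <<'E'
YAW=-4.7
def tool(tilt,yaw=None):
    y=YAW if yaw is None else yaw
    R0=Ro.from_euler("xyz",[180,0,90+y],degrees=True)
    u=np.array([np.cos(np.radians(y)),np.sin(np.radians(y)),0])
    return Ro.from_rotvec(u*np.radians(tilt))*R0
def plan(grasp,tilt,back=0,yaw=None,frm=None):
    """frm=(pos,Ro) default measured"""
    if frm is None:
        o=bot.get_obs(); frm=(np.array(o["ee_pos"]),Ro.from_euler("xyz",o["tcp_rot"],degrees=True))
    R=tool(tilt,yaw); d=R.as_matrix()[:,2]; p=np.array(grasp)+(.019-back)*d
    w=(R*frm[1].inv()).as_rotvec(degrees=True)
    print("tcp",p.round(3),"units",((p-frm[0])/.03).round(2).tolist(),(w/6).round(2).tolist()); return p,R
E
python3 - <<'E'
from h import *
f=plan([.442,.135,.066],55,.16)
f=plan([.442,.135,.066],55,.13,frm=f)
f=plan([.442,.135,.066],55,0,frm=f)
E
```

```text
tcp [0.433 0.02  0.147] units [6.18, 17.04, -2.81] [7.92, -5.34, 8.98]
tcp [0.435 0.044 0.13 ] units [0.07, 0.82, -0.57] [0.0, 0.0, 0.0]
tcp [0.443 0.151 0.055] units [0.29, 3.54, -2.49] [0.0, 0.0, 0.0]
```

Call:
apply_moves(targets=[6.2,17,0,7.9,-5.3,9,1,6.2,17,0,7.9,-5.3,9,1,6.2,17,0,7.9,-5.3,9,1,6.2,17,0,7.9,-5.3,9,1,6.2,17,0,7.9,-5.3,9,1])

```text
time: 1.65
ee_pos: [0.3331, -0.255, 0.232]
tcp_rot: [-171.7, -30.0, 54.9]
wrist_force: [1.1, -0.3, 0.1]
opening: 0.0852
```

```bash
python3 - <<'E'
from h import *
o=bot.get_obs();print(o["time"],np.round(o["q"],1),np.round(o["qd"],1))
f=plan([.442,.135,.066],55,.16)
E
```

```text
1.65 [-54.1   2.1   1.7 108.8  24.9  64.5] [ 27.5   2.4 -17.7  23.3  46.1 -51.1]
tcp [0.433 0.02  0.147] units [3.31, 9.16, -2.84] [3.58, -2.4, 4.03]
```

Call:
apply_moves(targets=[3.2,8.8,-1,3.5,-2.3,4,1,3.2,8.8,-1,3.5,-2.3,4,1,3.2,8.8,-1,3.5,-2.3,4,1,3.2,8.8,-1,3.5,-2.3,4,1,3.2,8.8,-1,3.5,-2.3,4,1])

```text
time: 2.15
ee_pos: [0.418, -0.0215, 0.2015]
tcp_rot: [-178.6, -54.5, 84.1]
wrist_force: [1.1, 0.2, 0.5]
opening: 0.0855
```

```bash
python3 - <<'E'
from h import *
o=bot.get_obs();print(o["time"],np.round(o["q"],1),np.round(o["qd"],1))
f=plan([.442,.135,.066],55,.16)
save("s1.png",camera("scene"));save("w1.png",camera("wrist"))
E
```

```text
2.15 [-32.3   5.7  -8.4 109.4  46.   48.4] [ 58.3 -32.9 -30.8 -48.5  32.9  72.9]
tcp [0.433 0.02  0.147] units [0.48, 1.38, -1.82] [0.07, -0.14, 0.01]
```

Call:
apply_moves(targets=[0.4,1.2,-1.8,0,0,0,1,0.4,1.2,-1.8,0,0,0,1,0.4,1.2,-1.8,0,0,0,1])

```text
time: 2.55
ee_pos: [0.4289, 0.0139, 0.1496]
tcp_rot: [-178.8, -54.2, 84.1]
wrist_force: [0.3, 0.2, 0.5]
opening: 0.0856
```

```bash
python3 - <<'E'
from h import *
f=plan([.442,.135,.066],55,.16)
save("s2.png",camera("scene"));c=camera("wrist");save("w2.png",c)
o=bot.get_obs();print(o["time"],np.round(o["q"],1),o["ee_pos"])
for x in [(.442,.135,.0),(.442,.135,.122),(.442,.135,.099)]: print(proj(c,x))
f=plan([.442,.135,.066],55,.0)
E
```

```text
tcp [0.433 0.02  0.147] units [0.12, 0.2, -0.09] [0.12, -0.13, 0.03]
2.65 [-27.9   4.4 -14.5  99.8  48.1  54.4] [0.4296007  0.01260093 0.15152539]
[322.35605872 262.57824954]
[321.35564322 161.16568752]
[321.59801594 185.76453565]
tcp [0.443 0.151 0.055] units [0.46, 4.6, -3.21] [0.13, -0.11, 0.05]
```

View pics/s2.png

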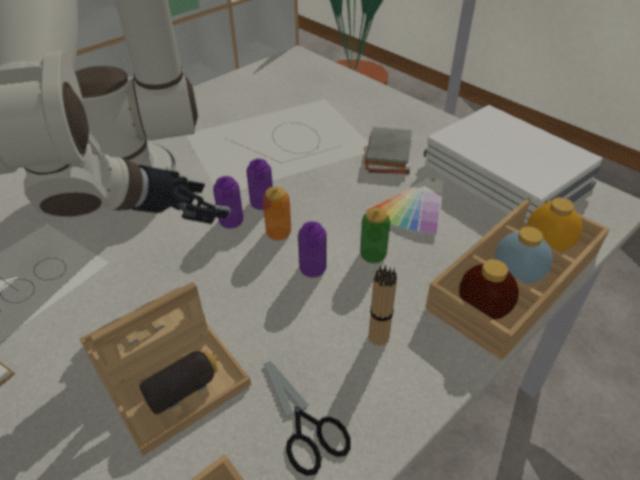

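View pics/w2.png

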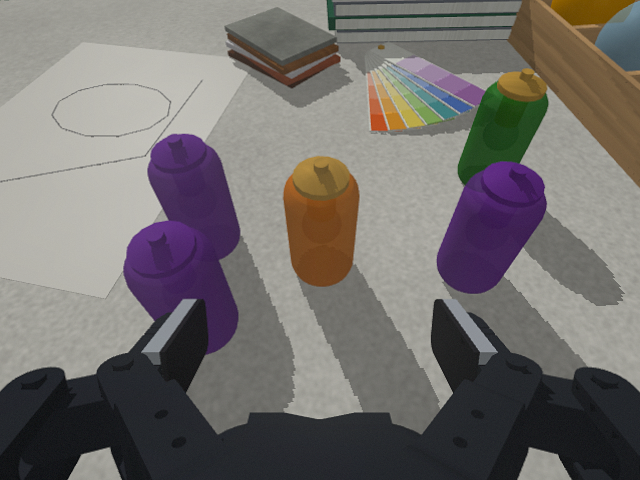

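Call:
apply_moves(targets=[0.14,1.15,-0.8,0,0,0,0.9,0.24,2.3,-1.6,0.1,-0.1,0,0.9,0.34,3.2,-2.2,0.1,-0.1,0,0.9,0.34,3.2,-2.2,0.1,-0.1,0,0.9])

```text
time: 3.05
ee_pos: [0.4391, 0.1103, 0.0841]
tcp_rot: [-179.8, -54.8, 84.9]
wrist_force: [-0.6, 0.3, 0.5]
opening: 0.0768
```

```bash
python3 - <<'E'
from h import *
f=plan([.442,.135,.066],55,.0)
c=camera("wrist");save("w3.png",c)
E
```

```text
tcp [0.443 0.151 0.055] units [0.14, 1.34, -0.97] [0.03, -0.02, 0.04]
```

View pics/w3.png

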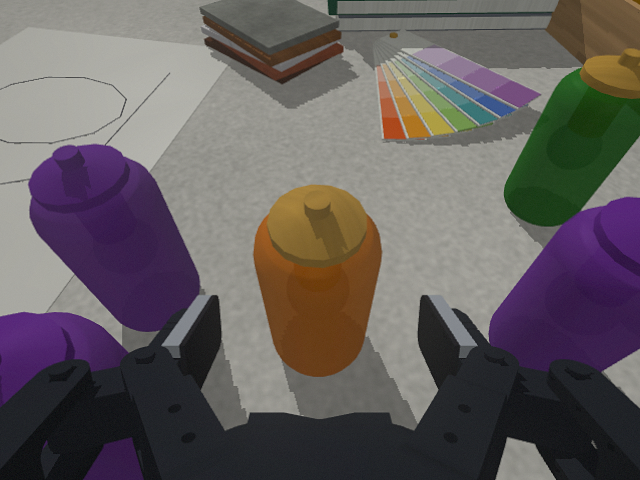

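The amber shade (col 317) is centred between the fingers (pads at cols 205 and 430), with no contact. I'll advance and close.

Call:
apply_moves(targets=[0.1,0.7,-0.5,0,0,0,0.9,0.14,1.34,-0.95,0,0,0,0.9,0.14,1.34,-0.95,0,0,0,0.9,0.14,1.34,-0.95,0,0,0,0.9])

```text
time: 3.5
ee_pos: [0.4447, 0.1482, 0.0575]
tcp_rot: [180.0, -54.8, 85.0]
wrist_force: [-0.2, 0.6, 0.1]
opening: 0.0763
```

```bash
python3 - <<'E'
from h import *
f=plan([.442,.135,.066],55,.0)
c=camera("wrist");save("w4.png",c);c=camera("scene");save("s4.png",c,(180,120,380,300),3)
E
```

```text
tcp [0.443 0.151 0.055] units [-0.05, 0.08, -0.08] [0.03, -0.0, 0.05]
```

View pics/w4.png

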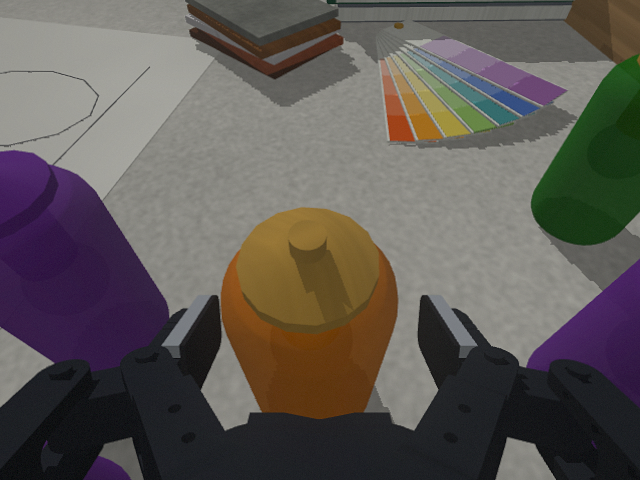

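View pics/s4.png

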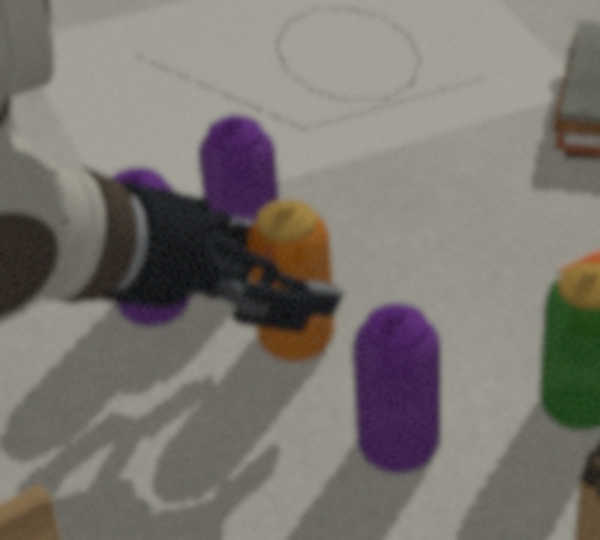

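Call:
apply_moves(newtons=40, targets=[-0.1,0.05,-0.05,0,0,0,0.9,-0.1,0.05,-0.05,0,0,0,0.5,-0.1,0.05,-0.05,0,0,0,0.4,-0.1,0.05,-0.05,0,0,0,0.4,-0.1,0.05,-0.05,0,0,0,0.4])

```text
time: 4.1
ee_pos: [0.4413, 0.1507, 0.0551]
tcp_rot: [-179.9, -54.8, 84.9]
wrist_force: [-0.4, -2.9, 4.0]
opening: 0.055
```

Call:
apply_moves(newtons=40, targets=[0,0,0,0,0,0,0.3,0,0,0,0,0,0,0.3,0,0,0.3,0,0,0,0.3,0,0,0.8,0,0,0,0.3,0,0,0.8,0,0,0,0.3])

```text
time: 4.6
ee_pos: [0.4416, 0.1507, 0.0802]
tcp_rot: [179.9, -54.8, 85.1]
wrist_force: [0.4, 0.1, -1.1]
opening: 0.0549
```

```bash
python3 - <<'E'
from h import *
f=plan([.442,.135,.066],55,.0)
c=camera("wrist");save("w5.png",c);c=camera("scene");save("s5.png",c,(180,120,380,300),3)
E
```

```text
tcp [0.443 0.151 0.055] units [0.05, -0.01, -0.84] [0.03, 0.0, 0.05]
```

View pics/s5.png

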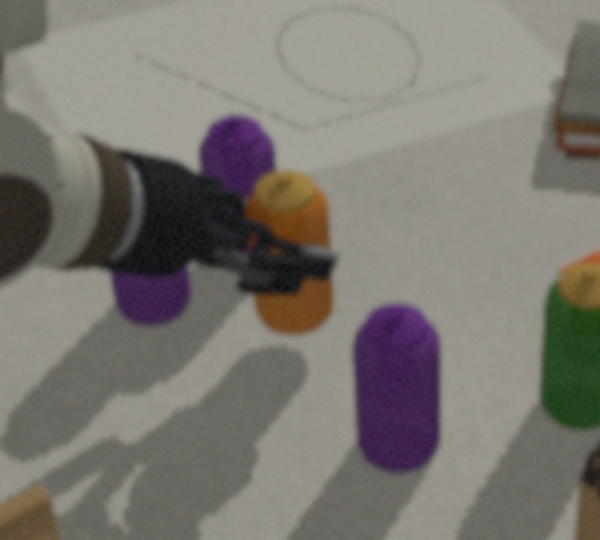

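```bash
python3 - <<'E'
from h import *
c=np.array([.4849,-.2104,.0]);g=c+np.array([np.sin(np.radians(4.7))*.005,.005,0])
o=bot.get_obs();frm=(np.array(o["ee_pos"]),Ro.from_euler("xyz",o["tcp_rot"],degrees=True))
up=(frm[0]+[0,0,.12],frm[1])
f=plan(g+[0,0,.22],-35,0,frm=up); 
E
```

```text
tcp [ 0.484 -0.216  0.204] units [1.45, -12.23, 0.2] [-14.91, 1.26, 0.04]
```

Call:
apply_moves(targets=[0,0,1.2,0,0,0,0.3,0,0,2.6,0,0,0,0.3,0,0,4,0,0,0,0.3])

```text
time: 5.0
ee_pos: [0.4404, 0.1509, 0.1991]
tcp_rot: [-179.7, -54.8, 84.7]
wrist_force: [1.7, 0.1, -1.3]
opening: 0.0551
```

Call:
apply_moves(targets=[0.1,-0.7,0.2,-0.9,0.1,0,0.3,0.2,-1.7,0.5,-2.1,0.2,0,0.3,0.3,-2.8,0.7,-3.4,0.3,0,0.3,0.5,-3.9,0.7,-4.7,0.4,0,0.3,0.6,-5,0.7,-6,0.5,0,0.3])

```text
time: 5.5
ee_pos: [0.4595, -0.0009, 0.2198]
tcp_rot: [179.9, -18.4, 85.0]
wrist_force: [-0.2, 0.0, -2.4]
opening: 0.0552
```

Call:
apply_moves(targets=[0.1,-1.1,0,-1.3,0.1,0,0.3,0.25,-2.2,0,-2.6,0.2,0,0.3,0.4,-3.3,0,-3.9,0.3,0,0.3,0.5,-4.4,0,-5.2,0.4,0,0.3,0.6,-5.2,0,-6.3,0.5,0,0.3])

```text
time: 6.0
ee_pos: [0.4773, -0.1565, 0.2194]
tcp_rot: [179.7, 19.5, 85.0]
wrist_force: [0.1, -0.6, -1.2]
opening: 0.0552
```

```bash
python3 - <<'E'
from h import *
c=np.array([.4849,-.2104,.0]);g=c+np.array([np.sin(np.radians(4.7))*.005,.005,0])
f=plan(g+[0,0,.22],-35,0); o=bot.get_obs(); print(o["time"],np.round(o["q"],1),o["opening"])
E
```

```text
tcp [ 0.484 -0.216  0.204] units [0.24, -1.99, -0.5] [-2.57, 0.27, 0.02]
6.0 [ -7.2  -4.4  -2.5  90.8 -19.5  87.5] 0.05524046797038438
```

Call:
apply_moves(targets=[0.12,-1,0,-1.3,0.13,0,0.3,0.24,-1.9,0,-2.4,0.25,0,0.3,0.24,-1.98,-0.2,-2.55,0.26,0,0.3,0.24,-1.98,-0.2,-2.55,0.26,0,0.3])

```text
time: 6.4
ee_pos: [0.4836, -0.2137, 0.2114]
tcp_rot: [-179.9, 34.4, 85.3]
wrist_force: [-0.3, 0.4, -1.2]
opening: 0.055
```

```bash
python3 - <<'E'
from h import *
import pickle
c=np.array([.4849,-.2104,.0]);g=c+np.array([np.sin(np.radians(4.7))*.005,.005,0])
f=plan(g+[0,0,.22],-35,0)
cs={n:camera(n) for n in ["scene","top","wrist"]}; pickle.dump(cs,open("c6.pkl","wb"))
save("s6.png",cs["scene"],(50,200,270,460),2.3//1 and 2.3);save("w6.png",cs["wrist"]);save("t6.png",cs["top"],(400,160,560,320),3.5)
E
```

```text
tcp [ 0.484 -0.216  0.204] units [0.03, -0.08, -0.23] [-0.1, -0.01, 0.01]
```

View pics/s6.png

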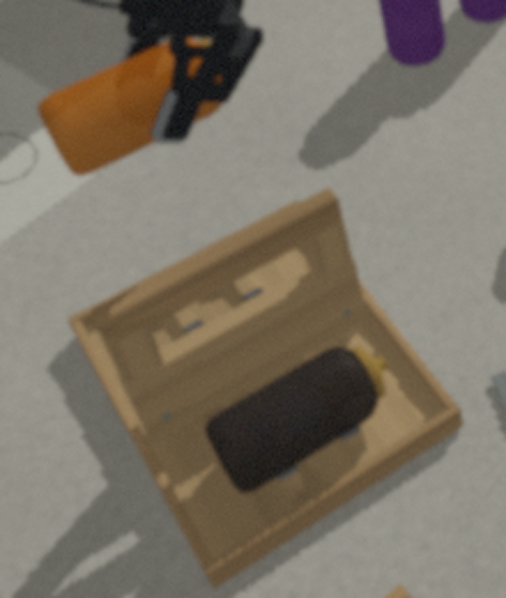

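View pics/w6.png

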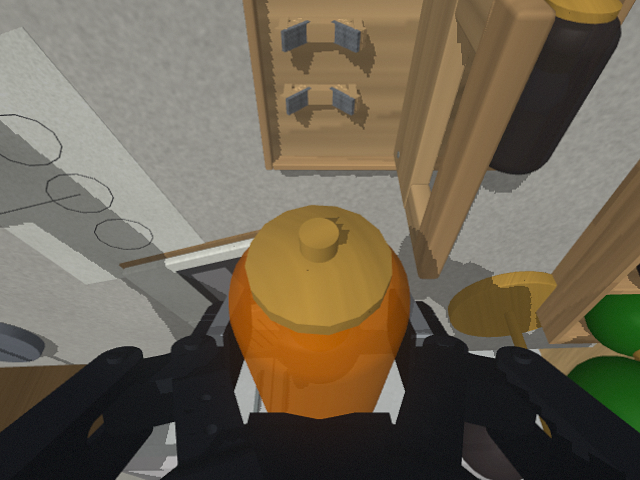

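View pics/t6.png

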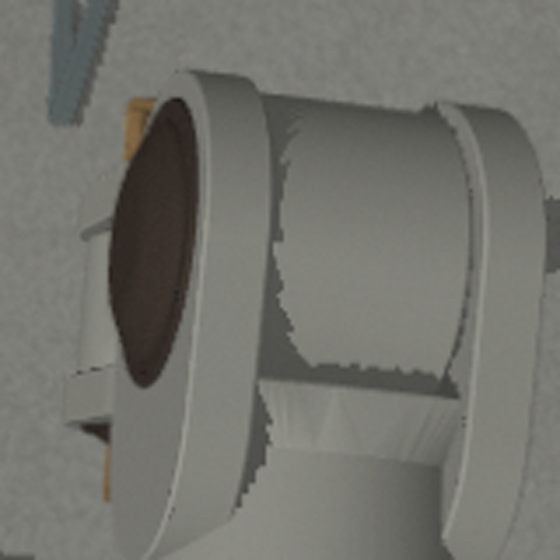

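```bash
python3 - <<'E'
from h import *
import pickle
from scipy.optimize import least_squares
c=pickle.load(open("c6.pkl","rb"))["wrist"]
x=[.5596,-.2165,-.0817]
def M(x,p): C,s=np.cos(x[2]),np.sin(x[2]); return [x[0]+C*p[0]-s*p[1],x[1]+s*p[0]+C*p[1],p[2]]
im=c["img"][:,:,::-1].copy()
pts=[(-.075+a,y,.033) for a in(-.028,.028) for y in(-.0305,-.0175,.0175,.0305)]+[(-.0075,-.085,.148),(.0075,-.085,.148),(-.125,-.095,.022),(-.125,-.095,0)]
for p in pts:
    q=proj(c,M(x,p)); print(p,q.round(0)); cv2.circle(im,tuple(int(v) for v in q),2,(0,0,255),-1)
cv2.imwrite("pics/w6p.png",cv2.resize(im[0:300,220:570],None,fx=2,fy=2))
E
```

```text
(-0.103, -0.0305, 0.033) [282. 113.]
(-0.103, -0.0175, 0.033) [281.  97.]
(-0.103, 0.0175, 0.033) [277.  50.]
(-0.103, 0.0305, 0.033) [275.  29.]
(-0.047, -0.0305, 0.033) [355. 113.]
(-0.047, -0.0175, 0.033) [356.  97.]
(-0.047, 0.0175, 0.033) [360.  49.]
(-0.047, 0.0305, 0.033) [362.  29.]
(-0.0075, -0.085, 0.148) [416. 278.]
(0.0075, -0.085, 0.148) [438. 278.]
(-0.125, -0.095, 0.022) [264. 168.]
(-0.125, -0.095, 0) [266. 153.]
```

View pics/w6p.png

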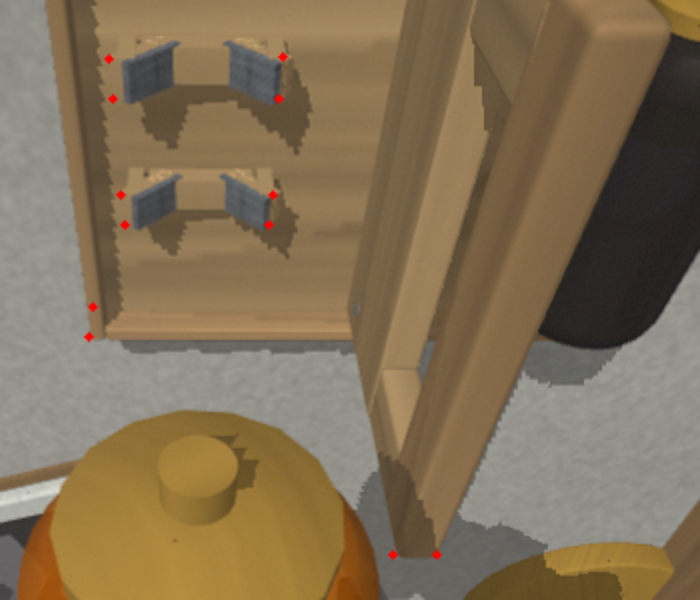

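```bash
python3 - <<'E'
from h import *
c=np.array([.4861,-.2104,.0]);g=c+np.array([np.sin(np.radians(4.7))*.005,.005,0])
f=plan(g+[0,0,.12],-35,0)
f=plan(g+[0,0,.06],-35,0)
E
```

```text
tcp [ 0.486 -0.216  0.104] units [0.05, -0.07, -3.65] [-0.09, 0.02, 0.02]
tcp [ 0.486 -0.216  0.044] units [0.05, -0.07, -5.65] [-0.09, 0.02, 0.02]
```

Call:
apply_moves(targets=[0.05,-0.07,-1,-0.1,0,0,0.3,0.05,-0.07,-2,-0.1,0,0,0.3,0.05,-0.07,-3,-0.1,0,0,0.3,0.05,-0.07,-3.6,-0.1,0,0,0.3,0.05,-0.07,-3.6,-0.1,0,0,0.3])

```text
time: 7.05
ee_pos: [0.4845, -0.2163, 0.1037]
tcp_rot: [-179.9, 35.1, 85.2]
wrist_force: [0.3, 0.4, -0.6]
opening: 0.0547
```

```bash
python3 - <<'E'
from h import *
c=np.array([.4861,-.2104,.0]);g=c+np.array([np.sin(np.radians(4.7))*.005,.005,0])
f=plan(g+[0,0,.06],-35,0)
cc=camera("wrist");save("w7.png",cc)
cc=camera("scene");save("s7.png",cc,(70,220,270,470),2.3)
f=plan(g+[0,0,.06],-35,0)
E
```

```text
tcp [ 0.486 -0.216  0.044] units [0.04, 0.0, -1.98] [0.01, -0.01, 0.02]
tcp [ 0.486 -0.216  0.044] units [-0.01, 0.01, -2.08] [0.03, 0.03, 0.02]
```

View pics/w7.png

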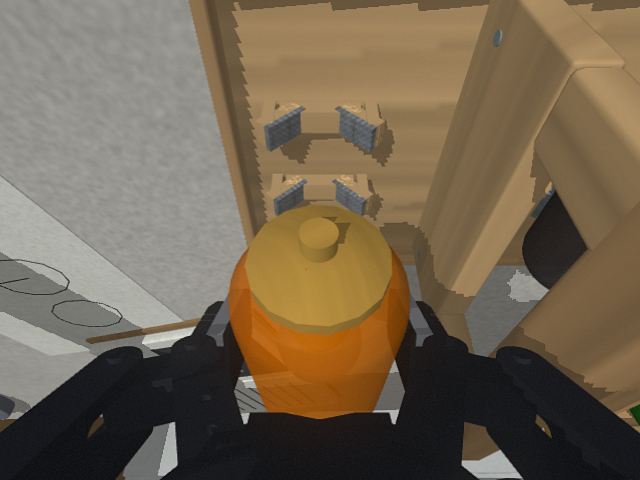

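View pics/s7.png

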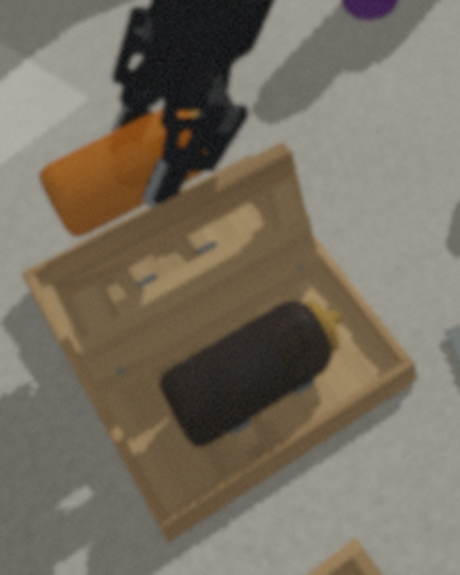

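Call:
apply_moves(targets=[0,0,-0.7,0,0,0,0.3,0,0,-1.4,0,0,0,0.3,0,0,-2,0,0,0,0.3,0,0,-2.05,0,0,0,0.3])

```text
time: 7.55
ee_pos: [0.4855, -0.2166, 0.044]
tcp_rot: [179.9, 35.2, 85.1]
wrist_force: [-0.9, 0.3, -2.2]
opening: 0.0549
```

Call:
apply_moves(targets=[0,0,-0.1,0,0,0,0.3,0,0,-0.2,0,0,0,0.3,0,0,-0.3,0,0,0,0.3,0,0,-0.3,0,0,0,0.3])

```text
time: 7.95
ee_pos: [0.486, -0.2167, 0.0355]
tcp_rot: [179.8, 35.2, 85.1]
wrist_force: [-0.1, -0.2, -0.5]
opening: 0.0547
```

```bash
python3 - <<'E'
from h import *
c=np.array([.4861,-.2104,.0]);g=c+np.array([np.sin(np.radians(4.7))*.005,.005,0])
f=plan(g+[0,0,.048],-35,0); print(bot.get_obs()["wrist_force"])
cc=camera("wrist");save("w8.png",cc,(180,0,480,260),2)
cc=camera("scene");save("s8.png",cc,(70,250,270,470),2.7)
f=plan(g+[0,0,.048],-35,0); print(bot.get_obs()["wrist_force"])
E
```

```text
tcp [ 0.486 -0.216  0.032] units [-0.01, 0.02, -0.1] [0.03, 0.02, 0.02]
[-0.10085694 -0.2167936  -0.53483923]
tcp [ 0.486 -0.216  0.032] units [-0.01, 0.02, -0.1] [0.03, 0.02, 0.02]
[-0.31783933  0.25672602 -0.70586781]
```

View pics/w8.png

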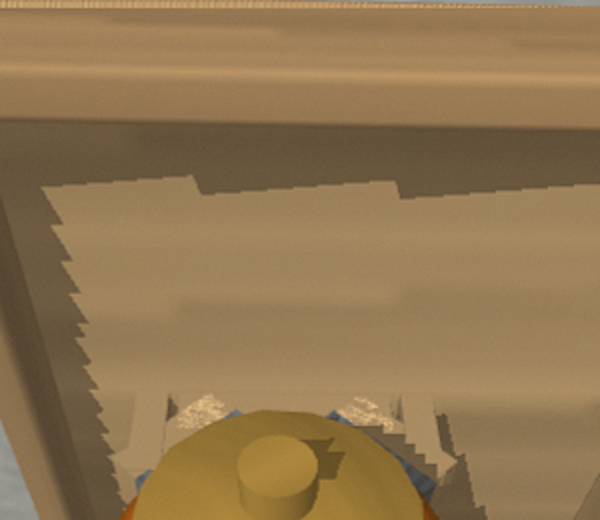

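View pics/s8.png

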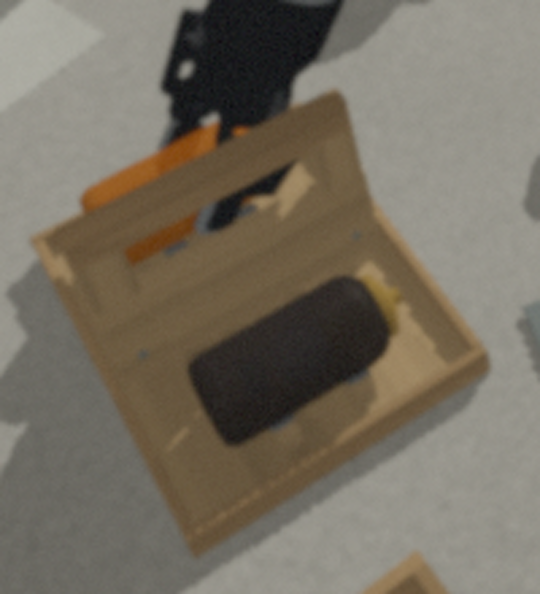

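Call:
apply_moves(targets=[0.04,0,-0.04,0,0,0,0.3,0.04,0,-0.08,0,0,0,0.3,0.04,0,-0.1,0,0,0,0.3,0.04,0,-0.1,0,0,0,0.3])

```text
time: 8.45
ee_pos: [0.4871, -0.2168, 0.0326]
tcp_rot: [179.8, 35.2, 85.1]
wrist_force: [-1.9, 2.7, 3.6]
opening: 0.0546
```

Call:
apply_moves(newtons=20, targets=[0,0,0,0,0,0,0.64,0,0,0,0,0,0,0.68,0,0,0,0,0,0,0.74,0,0,0,0,0,0,0.8,0,0,0,0,0,0,0.85])

```text
time: 8.95
ee_pos: [0.4867, -0.2167, 0.0319]
tcp_rot: [179.9, 35.2, 85.1]
wrist_force: [-2.8, 0.2, -1.3]
opening: 0.0725
```

```bash
python3 - <<'E'
from h import *
cc=camera("wrist");save("w9.png",cc)
cc=camera("scene");save("s9.png",cc,(70,250,270,470),2.7)
o=bot.get_obs(); print(o["wrist_force"],o["opening"],o["ee_pos"])
E
```

```text
[-2.3184926   0.07666567 -0.91857453] 0.0726906372017409 [ 0.48670813 -0.21668572  0.03194943]
```

View pics/w9.png

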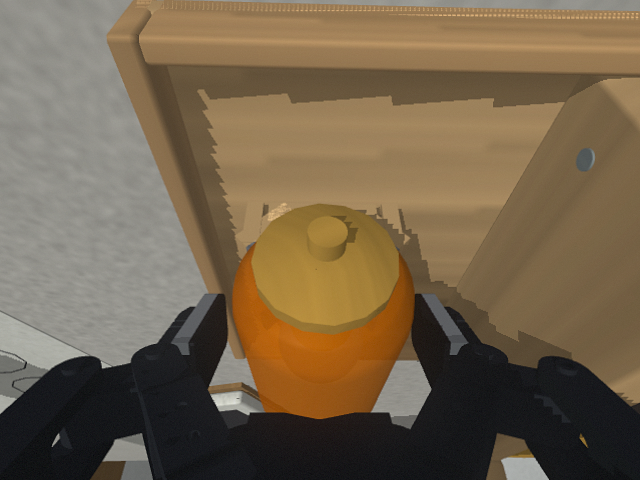

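View pics/s9.png

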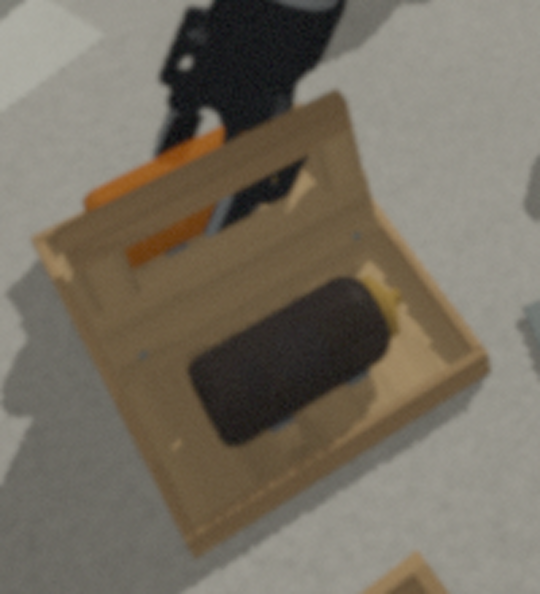

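Call:
apply_moves(targets=[0.06,0,0,0,0,0,0.95,0.06,0,0,0,0,0,0.95,0.06,0,0,0,0,0,0.95])

```text
time: 9.35
ee_pos: [0.4888, -0.2167, 0.0322]
tcp_rot: [179.8, 35.2, 85.1]
wrist_force: [-1.5, -0.1, -0.6]
opening: 0.0812
```

```bash
python3 - <<'E'
from h import *
cc=camera("wrist");save("w10.png",cc,(120,150,520,450),2)
o=bot.get_obs(); print(o["wrist_force"],o["opening"],o["ee_pos"])
E
```

```text
[-1.96052036 -0.53451675 -0.25612165] 0.08102542188541409 [ 0.48882644 -0.21670739  0.03221413]
```

View pics/w10.png

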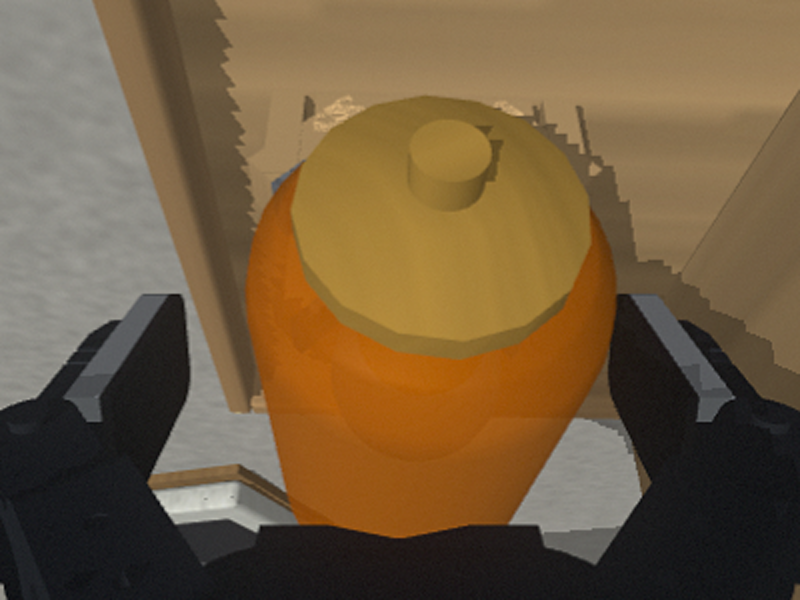

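```bash
python3 - <<'E'
from h import *
import pickle
cs={n:camera(n) for n in ["scene","top","wrist"]}; pickle.dump(cs,open("c10.pkl","wb"))
c=cs["wrist"]; save("w10f.png",c); save("s10.png",cs["scene"],(70,250,270,470),2.7);save("t10.png",cs["top"],(400,160,560,320),3.5)
o=bot.get_obs(); print(o["wrist_force"],o["opening"],o["ee_pos"],o["tcp_rot"])
def M(x,p): C,s=np.cos(x[2]),np.sin(x[2]); return [x[0]+C*p[0]-s*p[1],x[1]+s*p[0]+C*p[1],p[2]]
x=[.5606,-.2165,-.0817]
im=c["img"][:,:,::-1].copy()
pts=[(-.075,.061,.048),(-.075,.03,.076),(-.103,.038,.048),(-.047,.038,.048),(-.103,.0305,.033),(-.047,.0305,.033),(-.125,-.095,.022),(-.0075,-.095,.022),(-.125,.095,.022)]
for p in pts:
    q=proj(c,M(x,p)); print(p,q.round(0)); cv2.circle(im,tuple(int(v) for v in q),2,(255,0,255),-1)
cv2.imwrite("pics/w10p.png",im)
E
```

```text
[-1.22766407  0.38214466 -0.07800342] 0.08111766413527127 [ 0.48885383 -0.21668211  0.03228154] [179.83552746  35.1886765   85.11488249]
(-0.075, 0.061, 0.048) [300. 230.]
(-0.075, 0.03, 0.076) [302. 384.]
(-0.103, 0.038, 0.048) [209. 279.]
(-0.047, 0.038, 0.048) [397. 278.]
(-0.103, 0.0305, 0.033) [222. 253.]
(-0.047, 0.0305, 0.033) [388. 253.]
(-0.125, -0.095, 0.022) [231. 359.]
(-0.0075, -0.095, 0.022) [422. 358.]
(-0.125, 0.095, 0.022) [72. 42.]
```

View pics/w10p.png

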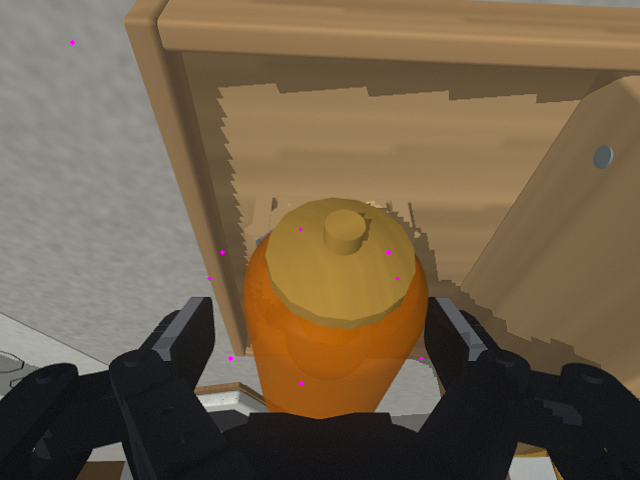

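View pics/s10.png

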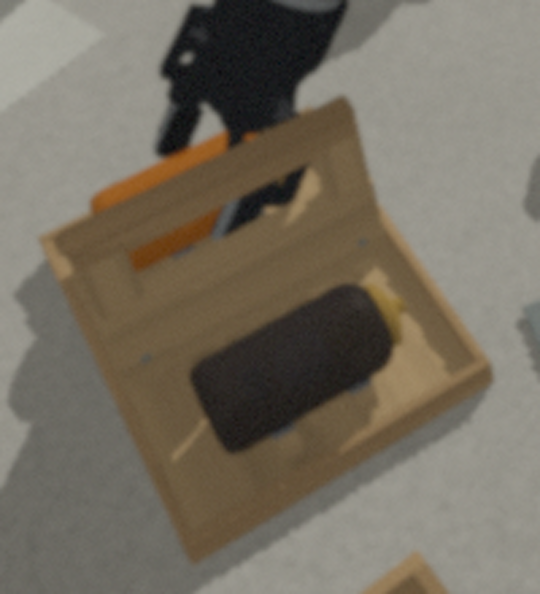

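View pics/t10.png

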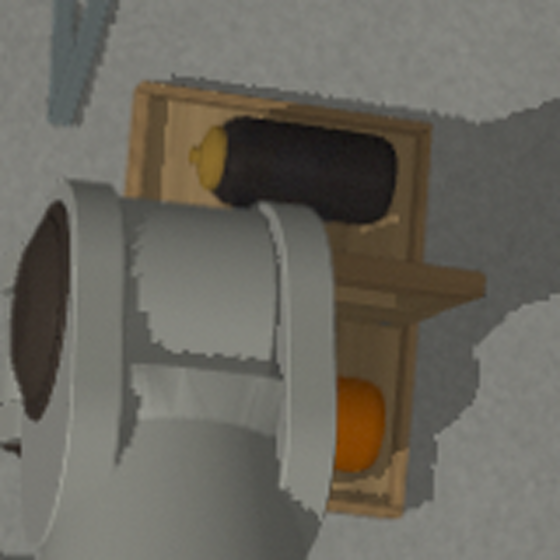

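Call:
apply_moves(targets=[0,0,0,0,0,0,0.9,0,0,0,0,0,0,0.9,0,0.1,0.15,0,0,0,0.9,0,0.3,0.43,0,0,0,0.9,0,0.3,0.43,0,0,0,0.9])

```text
time: 10.05
ee_pos: [0.4897, -0.2072, 0.0468]
tcp_rot: [179.7, 35.2, 85.1]
wrist_force: [0.5, -0.1, 0.6]
opening: 0.0771
```

```bash
python3 - <<'E'
from h import *
cc=camera("wrist");save("w11.png",cc)
cc=camera("scene");save("s11.png",cc,(70,250,270,470),2.7)
o=bot.get_obs(); print(o["wrist_force"],o["opening"],o["ee_pos"])
E
```

```text
[-0.43856275 -0.45576756 -0.43812354] 0.07709544388009879 [ 0.48921986 -0.20746133  0.04566758]
```

View pics/w11.png

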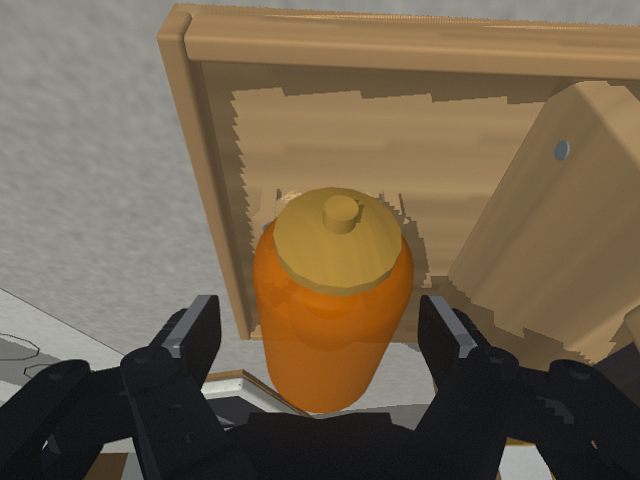

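View pics/s11.png

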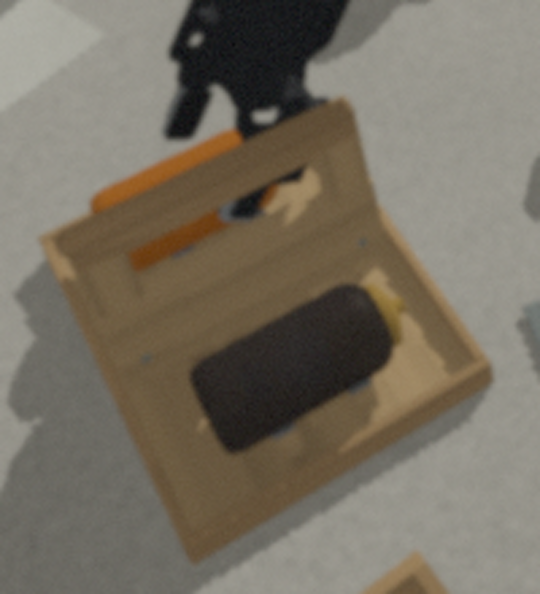

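Call:
apply_moves(targets=[0,0.35,0.5,0,0,0,0.9,0,0.85,1.2,0,0,0,0.9,0,1.5,2.1,0,0,0,0.9,0,2.2,3.2,0,0,0,0.9,0,2.8,4.2,0,0,0,0.9])

```text
time: 10.65
ee_pos: [0.4885, -0.1229, 0.1724]
tcp_rot: [179.8, 35.2, 85.1]
wrist_force: [1.3, -0.3, -0.6]
opening: 0.0765
```

```bash
python3 - <<'E'
from h import *
import pickle
o=bot.get_obs(); print(o["wrist_force"],o["opening"],o["ee_pos"])
cs={n:camera(n) for n in ["scene","top","wrist"]}; pickle.dump(cs,open("c12.pkl","wb"))
save("w12.png",cs["wrist"]);save("s12.png",cs["scene"],(70,250,270,470),2.7);save("t12.png",cs["top"],(400,160,560,320),3.5)
E
```

```text
[ 1.31422349 -0.30145144 -0.62023942] 0.07648297171494212 [ 0.48853442 -0.12293004  0.17240721]
```

View pics/w12.png

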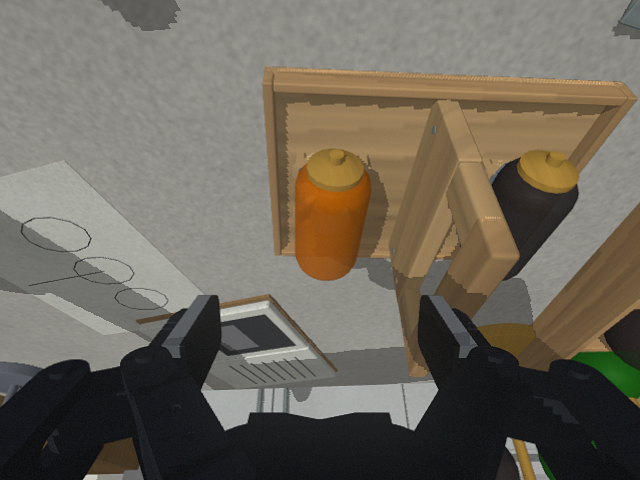

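View pics/s12.png

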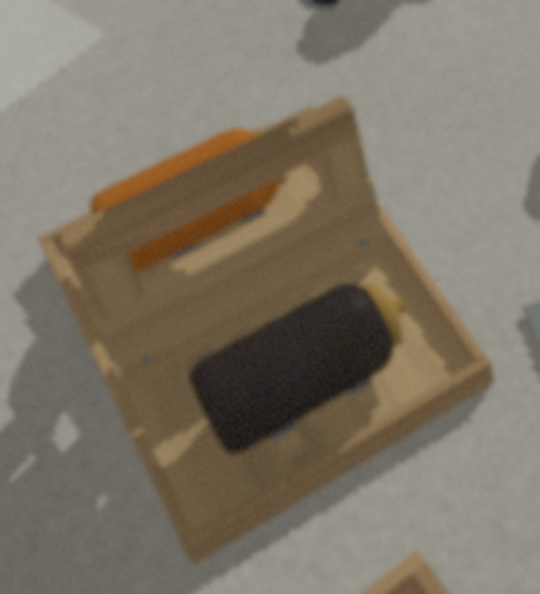

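View pics/t12.png

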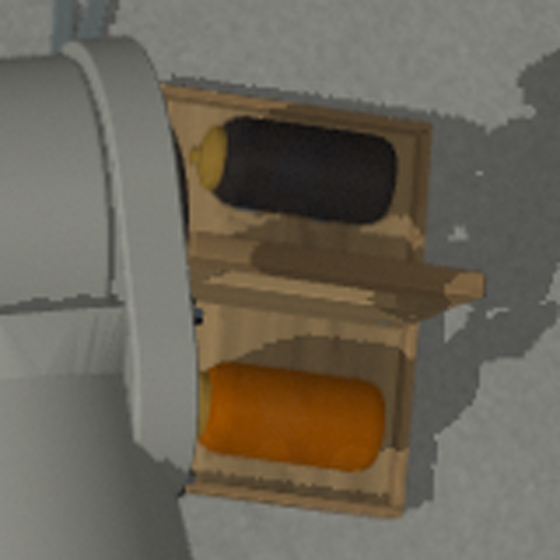

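```bash
python3 - <<'E'
from h import *
f=plan([.562,-.15,.26],0,0,yaw=-7.5)
E
```

```text
tcp [ 0.562 -0.15   0.241] units [2.4, -0.9, 2.27] [5.83, -0.57, -0.44]
```

Call:
apply_moves(targets=[0,0,1.2,0.5,0,0,0.9,0.6,0,2.2,1.9,-0.2,-0.1,0.9,1.4,-0.3,2.3,3.3,-0.3,-0.2,0.9,2.1,-0.7,2.3,4.6,-0.5,-0.4,0.9,2.4,-0.9,2.3,5.8,-0.6,-0.45,0.9])

```text
time: 11.3
ee_pos: [0.5621, -0.1523, 0.2397]
tcp_rot: [180.0, -0.1, 82.3]
wrist_force: [-0.1, 0.5, -1.1]
opening: 0.0766
```

Call:
apply_moves(targets=[0,0,0,0,0,0,0.9,0,0,0,0,0,0,0.9])

```text
time: 11.5
ee_pos: [0.5602, -0.1521, 0.2386]
tcp_rot: [-179.8, 0.3, 82.3]
wrist_force: [0.9, -0.6, 0.1]
opening: 0.0768
```

```bash
python3 - <<'E'
from h import *
import pickle
o=bot.get_obs(); print(o["wrist_force"],o["opening"],o["ee_pos"],o["tcp_rot"])
cs={n:camera(n) for n in ["scene","top","wrist"]}; pickle.dump(cs,open("c13.pkl","wb"))
save("w13.png",cs["wrist"]);save("s13.png",cs["scene"],(70,250,270,470),2.7)
E
```

```text
[ 0.94113061 -0.6121141   0.1121499 ] 0.07680889098309703 [ 0.56021624 -0.15205017  0.2385581 ] [-179.80726054    0.28191772   82.27692944]
```

View pics/w13.png

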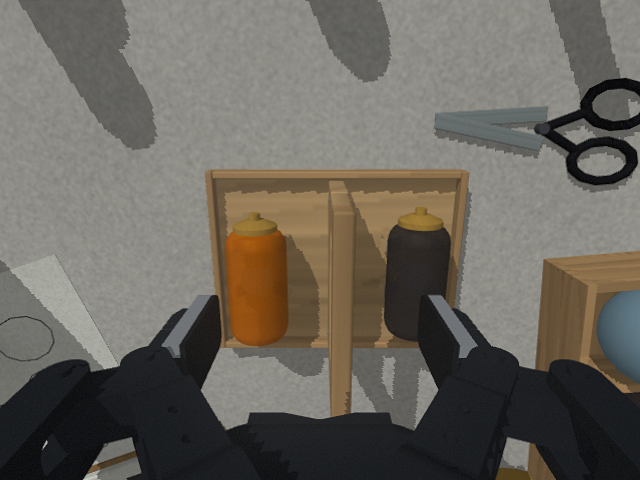

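View pics/s13.png

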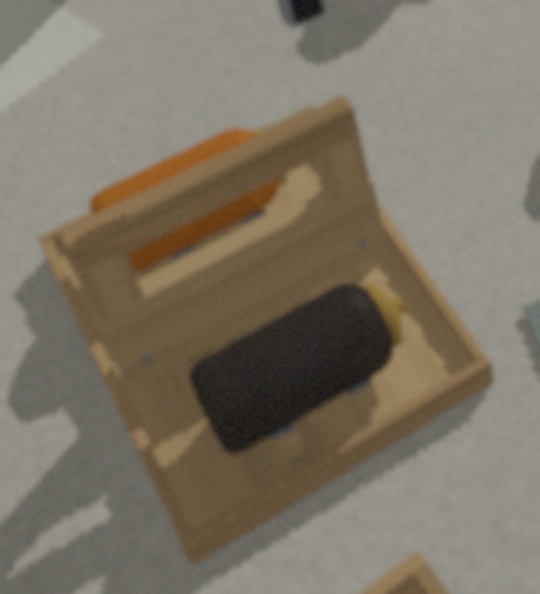

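```bash
python3 - <<'E'
from h import *
import pickle
from scipy.optimize import least_squares
cs=pickle.load(open("c13.pkl","rb")); c=cs["wrist"];S=cs["scene"];T=pickle.load(open("c12.pkl","rb"))["top"]
def M(x,p): C,s=np.cos(x[2]),np.sin(x[2]); return [x[0]+C*p[0]-s*p[1],x[1]+s*p[0]+C*p[1],p[2]]
W=[((-.125,.095,.022),(206,171)),((.125,.095,.022),(468,171)),((-.125,-.095,.022),(220,348)),((-.0075,.085,.148),(331,213)),((.0075,.085,.148),(354,213))]
f=lambda o,k,p:(p[0]/k+o[0],p[1]/k+o[1])
St=[((.125,-.095,.022),f((70,250),2.7,(192,545))),((.125,.095,.022),f((70,250),2.7,(490,362))),((-.0075,-.085,.148),f((70,250),2.7,(42,240)))]
Tt=[((.125,-.095,.022),f((400,160),3.5,(432,125))),((-.125,-.095,.022),f((400,160),3.5,(403,517)))]
def res(x,l): return np.ravel([proj(cc,M(x,p))-q for cc,L in l for p,q in L])
for l in [[(c,W)],[(S,St),(T,Tt)],[(c,W),(S,St),(T,Tt)]]:
    r=least_squares(res,[.56,-.21,-.13],args=(l,));print(r.x.round(4),np.degrees(r.x[2]),r.fun.round(1).reshape(-1,2).tolist())
x=r.x
# handle top: plan
h=M(x,(0,0,.134)); print(h)
f=plan(h[:2]+[.19],0,0,yaw=np.degrees(x[2]))
f=plan(h,0,0,yaw=np.degrees(x[2]))
for nm,q in [("amber",(257,285))]: print(atz(c,q,.076))
print(M(x,(-.075,0,.048)))
for p in [(-.075,.061,.048),(.075,.061,.048)]: print(proj(c,M(x,p)))
E
```

```text
[ 0.5677 -0.2192 -0.1287] -7.37326082593969 [[-2.7, 1.3], [0.7, 0.4], [-0.8, 0.3], [0.5, -0.5], [1.3, -0.6]]
[ 0.5666 -0.2194 -0.1087] -6.2259930565770825 [[-2.6, 1.5], [-0.2, -1.5], [3.0, -2.2], [-0.0, -1.5], [2.2, -0.3]]
[ 0.5679 -0.219  -0.1243] -7.119814348049574 [[-2.9, 1.8], [0.6, -0.3], [-0.2, 0.6], [0.3, -0.7], [1.0, -0.9], [-3.6, 2.0], [-0.0, 0.2], [3.4, -2.5], [0.6, -1.3], [1.1, -0.3]]
[np.float64(0.5679078014705004), np.float64(-0.21904374136081725), 0.134]
tcp [ 0.568 -0.219  0.171] units [0.25, -2.3, -2.29] [0.04, -0.02, 0.07]
tcp [ 0.568 -0.219  0.115] units [0.25, -2.3, -4.16] [0.04, -0.02, 0.07]
[ 0.49841071 -0.20673845  0.076     ]
[np.float64(0.49348611642119156), np.float64(-0.2097478931251002), 0.048]
[253.49476362 213.83030203]
[419.71060688 212.64801643]
```

Call:
apply_moves(targets=[0.1,-1.2,0,0,0,0,1,0.25,-2.3,0,0,0,0,1,0.25,-2.3,-1,0,0,0,1,0.25,-2.3,-2,0,0,0,1,0.25,-2.3,-2,0,0,0,1])

```text
time: 12.15
ee_pos: [0.5666, -0.2182, 0.176]
tcp_rot: [-179.6, 0.2, 82.5]
wrist_force: [0.6, -0.4, -0.7]
opening: 0.0856
```

```bash
python3 - <<'E'
from h import *
f=plan([.568,-.219,.134],0,0,yaw=-7.3)
c=camera("wrist");save("w14.png",c)
f=plan([.568,-.219,.134],0,0,yaw=-7.3)
E
```

```text
tcp [ 0.568 -0.219  0.115] units [0.05, -0.03, -2.03] [0.02, -0.07, 0.04]
tcp [ 0.568 -0.219  0.115] units [0.02, -0.02, -2.13] [0.03, -0.05, 0.03]
```

View pics/w14.png

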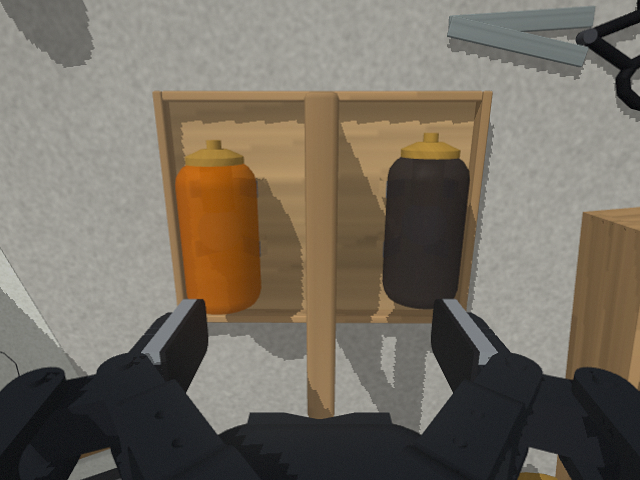

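Call:
apply_moves(targets=[0.02,-0.02,-0.8,0,0,0,0.7,0.02,-0.02,-1.6,0,0,0,0.6,0.02,-0.02,-2.1,0,0,0,0.5,0.02,-0.02,-2.1,0,0,0,0.5,0.02,-0.02,-2.1,0,0,0,0.4])

```text
time: 12.7
ee_pos: [0.5693, -0.2201, 0.1187]
tcp_rot: [180.0, 0.2, 82.4]
wrist_force: [-0.0, -0.1, 1.2]
opening: 0.0343
```

```bash
python3 - <<'E'
from h import *
f=plan([.568,-.219,.134],0,0,yaw=-7.3)
c=camera("wrist");save("w15.png",c)
o=bot.get_obs(); print(o["wrist_force"],o["opening"],o["ee_pos"])
E
```

```text
tcp [ 0.568 -0.219  0.115] units [-0.04, 0.04, -0.12] [0.04, -0.0, 0.04]
[-0.93131106  0.47866738 -0.18886537] 0.034144550287786665 [ 0.56947169 -0.22031475  0.11899377]
```

View pics/w15.png

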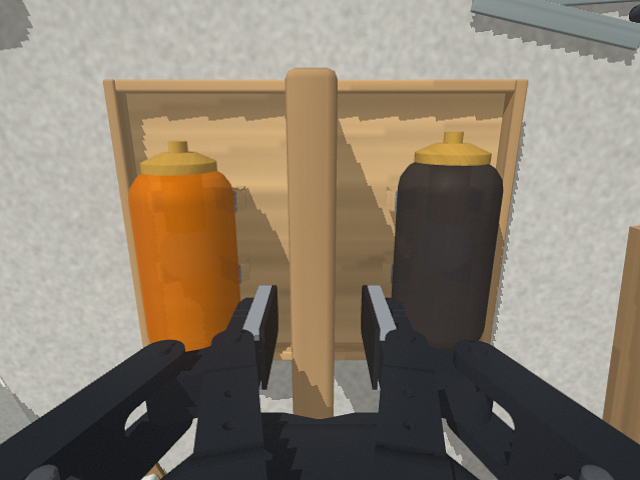

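Call:
apply_moves(newtons=90, targets=[-0.05,0.03,-0.1,0,0,0,0.35,-0.05,0.03,-0.1,0,0,0,0.25,-0.05,0.03,-0.1,0,0,0,0.1,-0.05,0.03,-0.1,0,0,0,0,-0.05,0.03,-0.1,0,0,0,0])

```text
time: 13.25
ee_pos: [0.5672, -0.2194, 0.1148]
tcp_rot: [-180.0, 0.2, 82.4]
wrist_force: [-3.9, 2.1, 5.5]
opening: 0.0137
```

Call:
apply_moves(newtons=90, targets=[0,0,0,0,0,0,0,0,0,0,0,0,0,0,0,0,0.1,0,0,0,0,0,0,0.25,0,0,0,0,0,0,0.4,0,0,0,0])

```text
time: 13.75
ee_pos: [0.567, -0.2193, 0.1255]
tcp_rot: [-179.8, 0.2, 82.4]
wrist_force: [0.5, 0.1, -7.0]
opening: 0.0138
```

```bash
python3 - <<'E'
from h import *
c=camera("wrist");save("w16.png",c);c=camera("scene");save("s16.png",c,(70,220,270,470),2.3)
o=bot.get_obs(); print(o["wrist_force"],o["torque"],o["opening"],o["ee_pos"],o["tcp_rot"])
E
```

```text
[ 0.24221285  0.13587432 -7.09020338] [-0.01223487 -0.02243981  0.07803085] 0.013995575851244795 [ 0.56755061 -0.21953423  0.12651409] [-179.96051138    0.21680905   82.39857231]
```

View pics/w16.png

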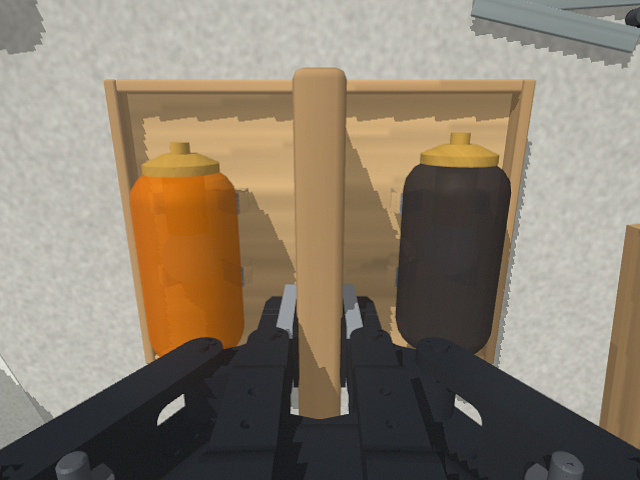

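View pics/s16.png

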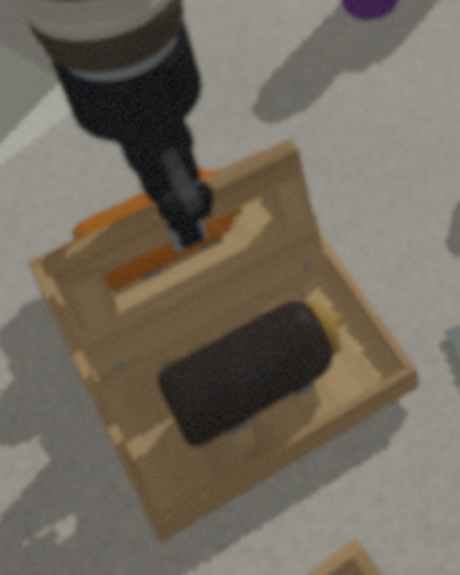

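Call:
apply_moves(targets=[0,0,0.2,0,0,0,0,0,0,0.5,0,0,0,0,0,0,0.8,0,0,0,0,0,0,1.1,0,0,0,0,0,0,1.4,0,0,0,0])

```text
time: 14.35
ee_pos: [0.5675, -0.2195, 0.1693]
tcp_rot: [-180.0, 0.2, 82.4]
wrist_force: [0.2, 1.1, -7.2]
opening: 0.0138
```

Call:
apply_moves(targets=[0,0,0.3,0,0,0,0,0,0,0.6,0,0,0,0,0,0,0.9,0,0,0,0,0,0,1.2,0,0,0,0,0,0,1.4,0,0,0,0])

```text
time: 14.85
ee_pos: [0.5675, -0.2195, 0.2112]
tcp_rot: [-180.0, 0.2, 82.4]
wrist_force: [0.6, 0.2, -7.4]
opening: 0.014
```

Call:
apply_moves(targets=[0,0,0.1,0,0,0,0,0,0,0.1,0,0,0,0,0,0,0.1,0,0,0,0,0,0,0.1,0,0,0,0,0,0,0.1,0,0,0,0])

```text
time: 15.35
ee_pos: [0.5672, -0.2194, 0.2127]
tcp_rot: [-179.9, 0.2, 82.4]
wrist_force: [-0.4, 0.2, -8.4]
opening: 0.0141
```

```bash
python3 - <<'E'
from h import *
c=camera("wrist");save("w17.png",c);c=camera("scene");save("s17.png",c)
o=bot.get_obs(); print(o["time"],o["wrist_force"],o["torque"],o["opening"],o["ee_pos"],o["tcp_rot"])
E
```

```text
15.45 [-0.27660888 -0.16242049 -6.78132837] [ 0.05556624  0.00999726 -0.06163774] 0.01377812123460427 [ 0.56725632 -0.21937605  0.21290724] [-179.91801632    0.20364779   82.40127895]
```

View pics/w17.png

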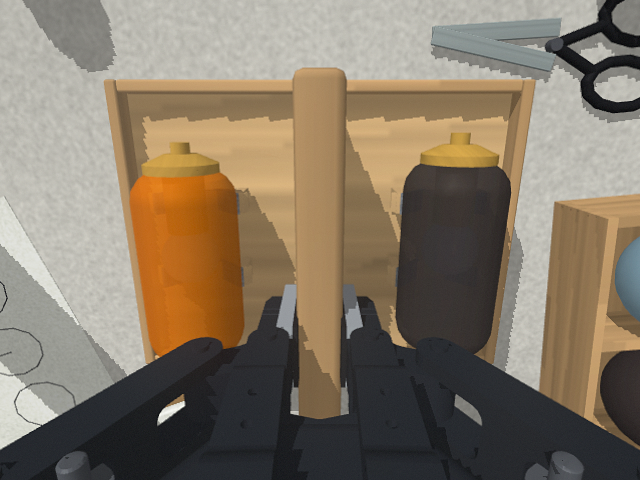

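View pics/s17.png

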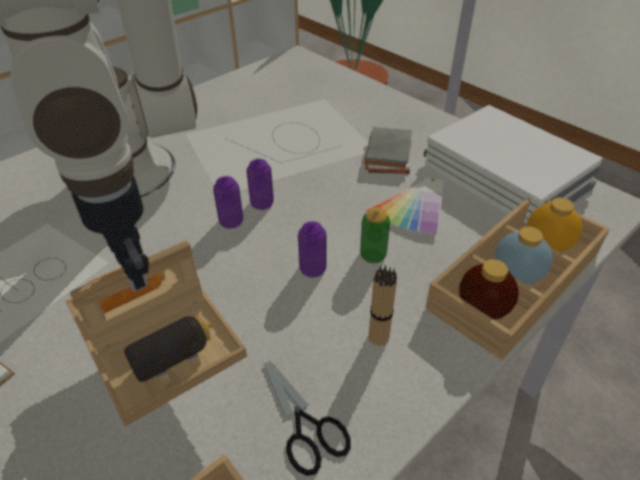

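Call:
apply_moves(targets=[0,0,0,0,0,0,0,0,0,0,0,0,0,0,0,0,0,0,0,0,0,0,0,0,0,0,0,0,0,0,0,0,0,0,0])

```text
time: 15.95
ee_pos: [0.5673, -0.2194, 0.2131]
tcp_rot: [-179.9, 0.2, 82.4]
wrist_force: [-0.5, -0.2, -7.1]
opening: 0.0141
```

```bash
python3 - <<'E'
from h import *
print(bot.job_done())
E
```

```text
the job is handed in; nothing more can be done
None
```

I gripped the standing amber shade from the side, turned it 90° and lowered it into the empty cradle until I felt light contact of about 4–5 N. I then let go, took the tote by the middle of its handle at 90 N and lifted it about 98 mm. I handed the job in at about 16 s while still holding it; the interface gives no verdict.

**Last checks:**
- **Lift:** the wrist carries about 7 N, which matches the tote with both shades, and the arm is steady.
- **Level:** the tote sits at the same pixels in the wrist picture as it did at lift-off. That is my evidence that it did not tip or slip; I did not measure its tilt directly.
- **Shades:** both lie in their cradles. The amber nipple was within about 1.5 px of its expected place before the lift, and it did not shift during it.
- **Other things:** the green shade, pencils, scissors and swatch fan look where they were in the scene picture. I judged this by eye and did not re-measure.

**What went wrong:** as the jaws opened at the cradle, the gripper pushed the tote, probably by the outer part of one finger against the panel. It slid about 8 mm and turned about 2.5°, with around 2 N of side force and both shades staying in it. I measured its new pose before taking the handle. The cameras disagreed by about 1° on its yaw, and I used the wrist camera's value.

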